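Free the stuck stopper of the square reagent bottle

TASK

The stopper of the square bottle in the grey stand is stuck. Work it loose by twisting it back and forth, about 30 degrees to each side, while easing it upward a few millimetres per twist, without lifting the bottle out of its stand; then stand the stopper upright on its foot, near the middle of the steel dish. Do not shift or tip the round bottle.

Things in the scene. Friction and masses are not known exactly. Their poses are not given: they have to be found in the camera images.
- stopper: White stopper in the square bottle, 62 mm tall, 60 g. Origin: centre of its foot, z up. Foot 22 mm across, plug 26 mm across up to z = 20 mm, collar 39 mm across to z = 24 mm, then a flat tab to z = 62 mm, 24 mm wide (its x), 12 mm thick (its y): grip it across the 12 mm with 30 N or more. At the start the foot is 20 mm below the mouth, the tab along neck x (2 deg).
- neck (a point): Centre of the mouth of the square amber bottle (66 mm wide, 0.6 kg, mouth 130 mm above the table), z up, x, y along its sides. It can lift, not turn, in its fixed grey stand. A springy rubber lining grips the stopper for the first 9 mm up: a straight pull (10 to 14 N) lifts the bottle (6 N); while turned (0.1 to 0.25 N m) the stopper slides up, 2 mm per 30 deg, and a lifted bottle sinks back.
- dish: Round steel dish, loose on the table, 250 g, 120 mm in outer diameter, rim 14 mm high, walls 4 mm, inner floor 4 mm above its underside. Origin: centre of its underside, z up.
- round_bottle: Bystander: round amber bottle, loose on the table, 70 mm in diameter, 167 mm tall with a stopper of the same look. Origin: centre of its underside, z up. It is to stay where it is.
Not all that is in view belongs to the job. Of the things that look like the dish, the largest one is meant.

How it is judged:
On the way, in this order (a step that is already met when the one before it is completed fails the run):
1. the stopper is twisted at least 12 degrees to one side while its plug is still in the neck (angle between the x axis of stopper and the x axis of neck, either way round above 0.21 rad and z of stopper in the frame of neck below -0.008 m and horizontal distance between stopper and neck below 0.008 m).
2. it is twisted back, to within 7 degrees of where it began or through it, while still in the neck (angle between the x axis of stopper and the x axis of neck, either way round below 0.122 rad and z of stopper in the frame of neck below -0.002 m and horizontal distance between stopper and neck below 0.008 m).
3. the stopper is out of the neck, the bottle still down in its stand (z of stopper in the frame of neck above 0.005 m and distance of neck from where it was at the start of the episode below 0.005 m), for 0.05 s.
At the end, for the whole second after the job is handed in: The stopper stands upright (within 10 degrees) on its foot on the dish's floor, its axis within 35 mm of the dish's centre, released and at rest; the dish lies level; the square bottle is fully down in its stand (within 5 mm); the round bottle is within 30 mm of its place and upright (horizontal distance between stopper and dish below 0.035 m and z of stopper in the frame of dish below 0.008 m and angle between stopper's own z axis and vertical below 0.17 rad and angle between each of dish, round_bottle's own z axis and vertical below 0.1 rad and linear speed of stopper below 0.02 m/s and contact force between the fingers and stopper below 0.1 N and distance of neck from where it was at the start of the episode below 0.005 m and distance of round_bottle from where it was at the start of the episode below 0.03 m); the robot touches nothing.
It fails at once if the square bottle is lifted more than 15 mm in its stand (distance of neck from where it was at the start of the episode above 0.015 m).
It fails at once if the round bottle is shifted by more than 30 mm or tipped (distance of round_bottle from where it was at the start of the episode above 0.03 m or angle between round_bottle's own z axis and vertical above 0.3 rad).
It also fails if it takes over 48 s, if anything falls off the work surface, if the arm or the gripper's body presses on something with over 40 N, if the wrist force passes 120 N, or if a joint passes its speed limit or range.

ROBOT

A 6-joint arm with a two-finger parallel gripper is mounted at the origin on the work surface. World frame = base frame: x ahead of the robot, y to its left, z up, the work surface at z = 0. Lengths are in m, angles in rad, forces in N, time in s.
With the tool pointing down it reaches from about 0.35 to 0.975 m from the base axis. Payload 7.1 kg.
Tool frame: the origin (TCP) lies at the centre of the arm's flange, where the gripper is bolted on; the fingertips stand 182 mm ahead of it and the grasp point (between the pads) lies 163 mm ahead of it; y points along the fingers, x is the direction in which the jaws open and shut, and the axes are right-handed (so a half turn about y gives the same grasp; the last joint's range is limited). The gripper opens to 88 mm and grips with 3 to 60 N. Pads are 20 mm wide; open, the fingers measure 115 mm over their backs; the gripper's body (75 mm by 178 mm) begins 61 mm behind the grasp point.
Start: joints at [-1.127, 0.423, 1.63, -0, 1.089, -0.019], TCP at [0.279, -0.559, 0.405] pointing down, gripper open.
Joint ranges: [-3, 3], [-0.9, 2.11], [0.09, 2.58], [-1.31, 4.45], [0.11, 2.69], [-2.54, 2.54]. Speed limits (rad/s): [2.39, 2.39, 3.01, 3.14, 3.14, 3.14].

INTERFACE

Orientations are given as a 3x3 rotation matrix whose columns are the frame's x, y, z axes.
In Python, from station import ctrl, camera, order gives the robot as it stands.
- The arm moves only by the tool carry_out, never from a script. Its argument "increments" is a list of rows, each an object of numbers: "x", "y", "z": the shift along the world's x, y, z in mm; "ax", "ay", "az": the turn, a rotation vector about the world's x, y, z in rad; "claw": the gripper command: -1 is fully open, 1 is shut, values between are in proportion. In form: [{"x": .., "y": .., "z": .., "ax": .., "ay": .., "az": .., "claw": ..}, ...]. A call has 1 to 8 rows; each row is the pose to reach, as a shift and turn from the pose commanded when the call began; what a row does not reach only later rows make up. A row lasts 1/10 s, in which the tool goes at most 50 mm and 8.59 degrees, less where a joint would pass 70% of its speed; a pose out of reach is approached as far as the arm can. A call with a gripper value outside its range is refused whole. The fingers move at their own pace and stop on an object; the grip force is fixed at half the most. Time passes only in rows, so rows that repeat a pose let the fingers close. It gives the time, the measured TCP pose, the force and the opening at its end, in the units of the state.
- ctrl.sense(): the state, without advancing time (a new reading comes with each control period).
- camera(name): name is "scene" or "top"; returns a dict with "pixels" (384x512x3 uint8, red, green, blue), "mtx" (3x3 intrinsics, pixels), "k1" (the pictures are not rectified: a ray, as slopes to the right and down, at radius r is drawn at 1 + k1 r^2 times it, then the intrinsics apply), "R" (3x3) and "t" (3): a world point X has camera coordinates R X + t. Camera axes: x right, y down, z forward; pixel columns grow to the right and rows downward; lengths in m; the calibration is good to about 2 mm. A picture is of the moment at which its call begins. There is no depth.
- order.sign_off(): hands the job in, once; it reports no verdict.
The state is a dict: "time_s": time; "q": joint angles; "qd": joint speeds; "effort": joint torques, N m; "ee_pos": TCP position; "tool_rot": TCP orientation; "wrist_force": force on the tool from outside, world axes, zero at the start; "wrist_torque": the same for the moment, N m; "opening": finger opening in m.
Only numpy, scipy, OpenCV 4.12 (cv2) and the standard library are available. Lean on these libraries where they do the work, as an engineer would, in place of code of your own. Each camera call takes 0.05 s, during which the arm holds its last target. There are 200 camera calls.

## Working session

There is one attempt and no reset: what is moved stays moved. The work goes in short steps, Python scripts to look and compute and a tool call to move; the robot and the scene stay as the last step left them, time stands still between calls to the robot, and variables do not carry over. Pictures are saved under pics/ and viewed, about 8 in all and at most 12, crops included, and the job is handed in when it is done.

Besides the shell and the picture viewer there is one more tool, called after ">>>" as a command line: name --argument value ..., lists and objects as JSON in quotes. carry_out: Moves the arm, as the interface text tells. Its arguments: {"type":"object","properties":{"increments":{"type":"array","items":{"type":"object","properties":{"x":{"type":"number"},"y":{"type":"number"},"z":{"type":"number"},"ax":{"type":"number"},"ay":{"type":"number"},"az":{"type":"number"},"claw":{"type":"number"}}}}},"required":["increments"]}

```bash
mkdir -p pics; cat > h.py <<'E'
import numpy as np, cv2
from station import ctrl, camera, order
def snap(n,f):
    c=camera(n); cv2.imwrite(f'pics/{f}.png',c['pixels'][:,:,::-1]); np.savez(f'{f}.npz',**c); return c
def ray(c,u,v):
    K=np.array(c['mtx']);k=float(c['k1']);R=np.array(c['R']);t=np.array(c['t'])
    p=cv2.undistortPoints(np.array([[[u,v]]],float),K,np.array([k,0,0,0.]))[0,0]
    return -R.T@t, R.T@np.array([p[0],p[1],1])
def at_z(c,u,v,z):
    o,d=ray(c,u,v); return o+d*(z-o[2])/d[2]
def proj(c,X):
    K=np.array(c['mtx']);R=np.array(c['R']);t=np.array(c['t'])
    return cv2.projectPoints(np.array(X,float).reshape(-1,1,3),cv2.Rodrigues(R)[0],t.reshape(3,1),K,np.array([float(c['k1']),0,0,0.]))[0][:,0]
E
python3 - <<'E'
from h import *
a=snap('scene','s0');b=snap('top','t0')
for c in(a,b): print(c['mtx'],c['k1'],-np.array(c['R']).T@np.array(c['t']),np.array(c['R']))
s=ctrl.sense();print(s['time_s'],s['ee_pos'],s['tool_rot'],s['opening'],s['wrist_force'])
E
```

```text
[[360.48307202   0.         260.4325378 ]
 [  0.         360.48307202 192.68146748]
 [  0.           0.           1.        ]] 0.029364015337364702 [0.9619966  0.36807627 0.52315563] [[-0.64791703  0.76147843 -0.01881832]
 [ 0.45535374  0.36740425 -0.81096676]
 [-0.61061977 -0.53400816 -0.58478952]]
[[409.38100946   0.         251.92630485]
 [  0.         409.38100946 189.35159073]
 [  0.           0.           1.        ]] -0.12153716919534989 [0.33571752 0.0230462  1.04559886] [[-0.03293825 -0.99945494 -0.00221092]
 [-0.97684725  0.03266089 -0.21143019]
 [ 0.21138716 -0.0048044  -0.9773906 ]]
0.1 [ 0.27892263 -0.55905079  0.40400471] [[ 4.46422822e-01 -6.02338593e-04  8.94821938e-01]
 [-8.94821130e-01  1.20227246e-03  4.46423229e-01]
 [-1.34471771e-03 -9.99999096e-01 -2.26343658e-06]] 0.08792437846635308 [-0.38880887 -0.42136976  0.39351803]
```

View pics/s0.png

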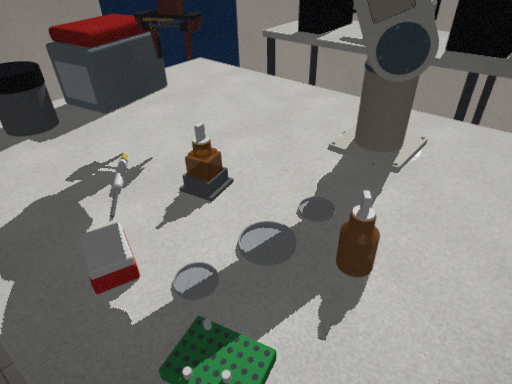

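View pics/t0.png

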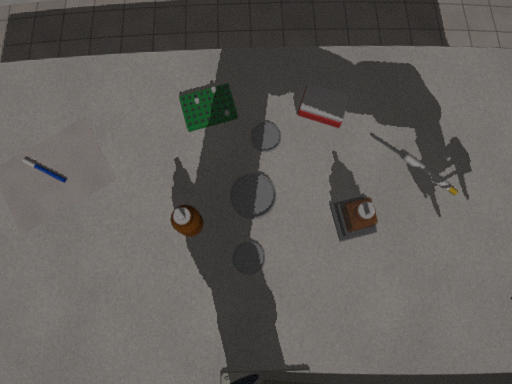

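The scene view shows the square bottle in its stand at about (204,165), the largest dish at (267,242), and the round bottle at (357,240). In the top view they are at (362,212), (253,195) and (187,220). Next I'll enlarge the parts that matter.

```bash
python3 - <<'E'
import cv2,numpy as np
s=cv2.imread('pics/s0.png');t=cv2.imread('pics/t0.png')
r=lambda im,x,y,w,h,k:cv2.resize(im[y:y+h,x:x+w],None,fx=k,fy=k,interpolation=cv2.INTER_CUBIC)
A=r(t,325,185,60,60,6.667)   # 400
B=r(s,170,115,70,85,5.714)[:, :400]
h=max(A.shape[0],B.shape[0]);o=np.zeros((h,800,3),np.uint8);o[:A.shape[0],:A.shape[1]]=A;o[:B.shape[0],400:400+B.shape[1]]=B
o=np.clip(o*1.5,0,255).astype(np.uint8)
cv2.imwrite('pics/c1.png',o);print(A.shape,B.shape)
A=r(t,222,165,66,62,6);B=r(s,230,212,72,60,5.5)
h=max(A.shape[0],B.shape[0]);o=np.zeros((h,800,3),np.uint8);o[:A.shape[0],:A.shape[1]]=A;o[:B.shape[0],400:400+B.shape[1]]=B
o=np.clip(o*1.5,0,255).astype(np.uint8)
cv2.imwrite('pics/c2.png',o)
E
```

```text
(400, 400, 3) (486, 400, 3)
```

View pics/c1.png

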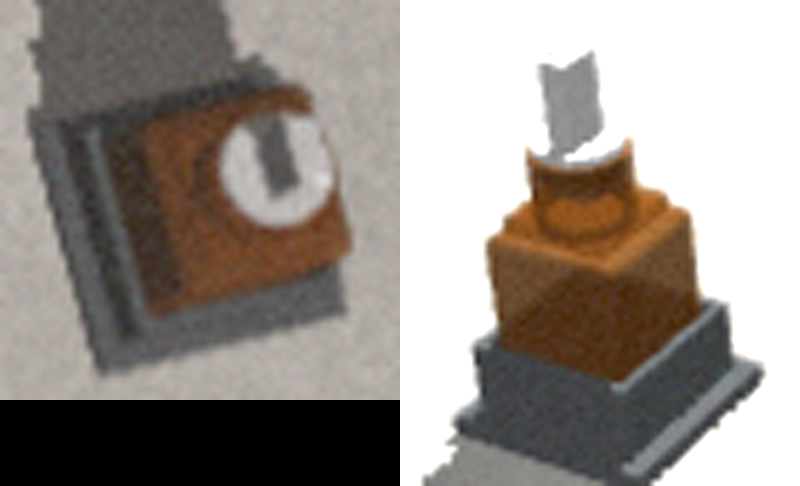

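View pics/c2.png

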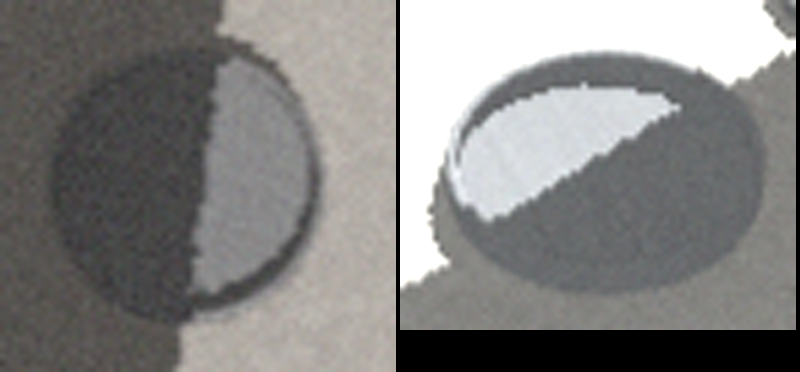

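```bash
cat > ov.py <<'E'
from h import *
def L(f): return dict(np.load(f+'.npz'))
def box(cx,cy,yaw,w,d,z0,z1):
    c,s=np.cos(yaw),np.sin(yaw);P=[]
    for z in(z0,z1):
        for a,b in((1,1),(-1,1),(-1,-1),(1,-1)): P.append([cx+c*a*w/2-s*b*d/2,cy+s*a*w/2+c*b*d/2,z])
    return np.array(P)
E_=[(0,1),(1,2),(2,3),(3,0),(4,5),(5,6),(6,7),(7,4),(0,4),(1,5),(2,6),(3,7)]
def circ(cx,cy,r,z): a=np.linspace(0,2*np.pi,40);return np.c_[cx+r*np.cos(a),cy+r*np.sin(a),0*a+z]
def crop(c,items,x,y,w,h,k):
    im=c['pixels'][y:y+h,x:x+w,::-1].astype(np.uint8)
    im=cv2.resize(im,None,fx=k,fy=k,interpolation=cv2.INTER_CUBIC)
    for col,P,kind in items:
        p=((proj(c,P)-[x,y]+.5)*k-.5)
        if kind=='box':
            for i,j in E_: cv2.line(im,tuple(map(int,p[i].round())),tuple(map(int,p[j].round())),col,1,cv2.LINE_AA)
        else: cv2.polylines(im,[p.round().astype(int)],True,col,1,cv2.LINE_AA)
    return im
E
python3 - <<'E'
from ov import *
s=L('s0');t=L('t0')
T=lambda cx,cy,k,x,y:((cx+.5)/k-.5+x,(cy+.5)/k-.5+y)
n=at_z(t,*T(277,170,6.667,325,185),.134);print('neck top',n)
n2=at_z(s,*T(581,150,5.714,170-400/5.714,115),.132);print('neck scene',n2)
# stand base edges, z 0
for z in(0,):
  P=[at_z(t,*T(a,b,6.667,325,185),z) for a,b in((35,110),(100,370),(345,312))]
  d=P[1]-P[0];e=P[2]-P[1];print(np.degrees(np.arctan2(d[1],d[0])),np.degrees(np.arctan2(e[1],e[0])),np.linalg.norm(d),np.linalg.norm(e))
  P=[at_z(s,*T(a-400,b,5.714,170,115),z) for a,b in((460,425),(630,472),(762,375))]
  d=P[1]-P[0];e=P[2]-P[1];print(np.degrees(np.arctan2(d[1],d[0])),np.degrees(np.arctan2(e[1],e[0])),np.linalg.norm(d),np.linalg.norm(e),(P[0]+P[2])/2)
# dish: rim ellipse
for c,a,b,k,x,y in((t,185,180,6,222,165),(s,604-400,172,5.5,230,212)): print('dish',at_z(c,*T(a,b,k,x,y),.014))
for c,e in((t,[(50,185),(320,185),(190,38),(190,322)]),(s,[(45,160),(365,160),(204,50),(204,295)])):
  k,x,y=(6,222,165) if c is t else (5.5,230,212)
  P=[at_z(c,*T(*q,k,x,y),.014) for q in e];print([p[:2].round(4) for p in P],np.linalg.norm(P[0]-P[1]),np.linalg.norm(P[2]-P[3]))
x,y=n[:2];yaw=np.radians(14)
it=lambda x,y,yaw:[((0,255,0),box(x,y,yaw,.024,.012,.134,.172),'box'),((0,0,255),circ(x,y,.0195,.134),'c'),((255,0,255),box(x,y,yaw,.066,.066,0.03,.09),'box')]
m=(n+n2)/2 if np.linalg.norm((n-n2)[:2])<.012 else n
A=crop(t,it(*m[:2],yaw),330,188,56,56,7);B=crop(s,it(*m[:2],yaw),172,115,66,84,6)
o=np.zeros((520,800,3),np.uint8);o[:A.shape[0],:A.shape[1]]=A;o[:B.shape[0],400:400+B.shape[1]]=B[:,:400];cv2.imwrite('pics/c3.png',o)
E
```

```text
neck top [ 0.47599656 -0.23945491  0.134     ]
neck scene [ 0.48291612 -0.23019817  0.132     ]
-169.96995646416255 -79.30136916646326 0.10395775785481949 0.09961805326192368
105.43103365193544 -175.028380862182 0.08778073988967816 0.08984021365255582 [ 0.4748803  -0.24008564  0.        ]
dish [0.54503141 0.01716857 0.014     ]
dish [0.55457126 0.02542715 0.014     ]
[array([0.5448, 0.0751]), array([ 0.5409, -0.0406]), array([0.6078, 0.0129]), array([0.4836, 0.0171])] 0.11569312018521548 0.12424516551161331
[array([ 0.587 , -0.0243]), array([0.512 , 0.0674]), array([ 0.5012, -0.0187]), array([0.6011, 0.0639])] 0.11847682042616575 0.1295419669385565
```

View pics/c3.png

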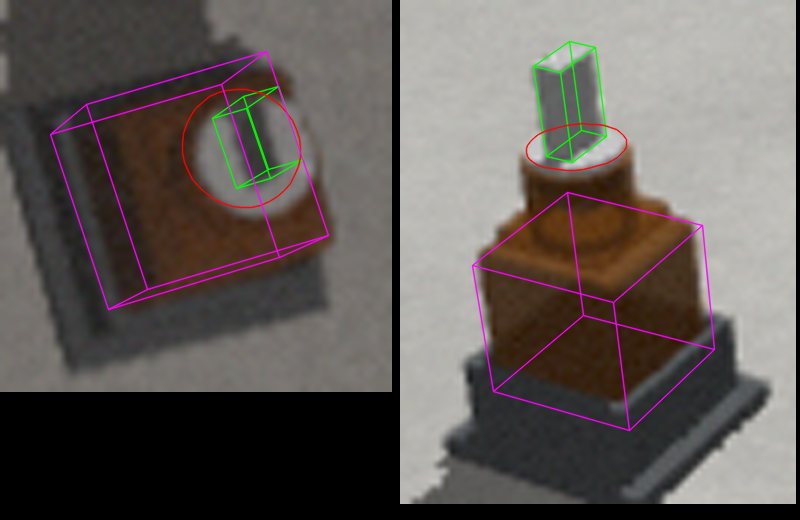

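The overlay gives the tab yaw at about 10.5°. The two cameras disagree by a few mm, so I'll hover the gripper over the bottle and use it as a reference.

>>> carry_out --increments '[{"x": 25, "y": 40, "z": 2, "az": -0.04}, {"x": 50, "y": 80, "z": 4, "az": -0.07}, {"x": 75, "y": 120, "z": 4, "az": -0.11}, {"x": 100, "y": 160, "z": 4, "az": -0.14}, {"x": 125, "y": 200, "z": 4, "az": -0.18}, {"x": 150, "y": 240, "z": 4, "az": -0.21}, {"x": 175, "y": 280, "z": 4, "az": -0.25}, {"x": 198, "y": 321, "z": 4, "az": -0.28}]'

```text
$.increments[0]: bad value
```

```bash
python3 - <<'E'
from ov import *
s=snap('scene','s1');t=snap('top','t1');s=snap('scene','s1');t=snap('top','t1')
st=ctrl.sense();p=np.array(st['ee_pos']);R=np.array(st['tool_rot']);print(st['time_s'],p,np.degrees(np.arctan2(R[1,0],R[0,0])),R[:,1],st['q'],st['wrist_force'])
tip=p+R[:,1]*.182;x=R[:,0]
import math
yaw=math.atan2(x[1],x[0])
m=(.4765,-.239)
it=[((0,255,255),box(tip[0],tip[1],yaw,.115,.02,tip[2],tip[2]+.03),'box'),((255,255,0),box(tip[0],tip[1],yaw,.088,.02,tip[2],tip[2]+.03),'box'),((0,255,0),box(*m,np.radians(10.5),.024,.012,.134,.172),'box'),((0,0,255),circ(*m,.0195,.134),'c')]
A=crop(t,it,316,165,80,90,5);B=crop(s,it,165,70,80,110,5)
o=np.zeros((550,800,3),np.uint8);o[:A.shape[0],:A.shape[1]]=A;o[:B.shape[0],400:400+B.shape[1]]=B;cv2.imwrite('pics/c4.png',o)
E
```

```text
0.3 [ 0.27903374 -0.5591668   0.40440523] -63.48328084999476 [-1.84968098e-04  4.51733119e-04 -9.99999881e-01] [-1.12698446e+00  4.23390461e-01  1.63012447e+00  3.03837221e-05
  1.08856512e+00 -1.90062770e-02] [-0.65553699 -0.20341489 -0.04651436]
```

View pics/c4.png

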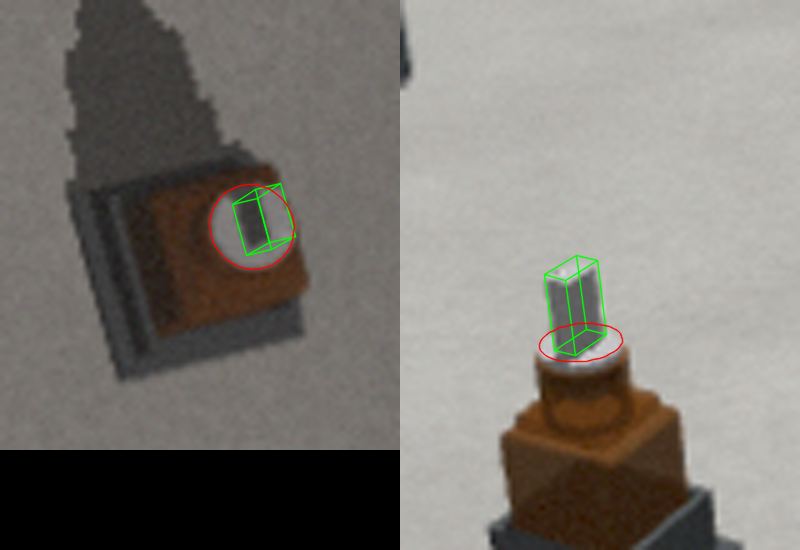

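That move was refused because every row needs all the keys. The overlay with the neck at (0.4765,-0.239) fits the top view and sits about 1.5 px high in the scene view.

>>> carry_out --increments '[{"x": 25, "y": 40, "z": 2, "ax": 0, "ay": 0, "az": -0.04, "claw": -1}, {"x": 50, "y": 80, "z": 4, "ax": 0, "ay": 0, "az": -0.07, "claw": -1}, {"x": 75, "y": 120, "z": 4, "ax": 0, "ay": 0, "az": -0.11, "claw": -1}, {"x": 100, "y": 160, "z": 4, "ax": 0, "ay": 0, "az": -0.14, "claw": -1}, {"x": 125, "y": 200, "z": 4, "ax": 0, "ay": 0, "az": -0.18, "claw": -1}, {"x": 150, "y": 240, "z": 4, "ax": 0, "ay": 0, "az": -0.21, "claw": -1}, {"x": 175, "y": 280, "z": 4, "ax": 0, "ay": 0, "az": -0.25, "claw": -1}, {"x": 198, "y": 321, "z": 4, "ax": 0, "ay": 0, "az": -0.28, "claw": -1}]'

```text
time_s: 1.1
ee_pos: [0.4779, -0.2365, 0.4089]
tool_rot: [[0.18, 0.001, 0.984], [-0.984, -0.0, 0.18], [0.0, -1.0, 0.001]]
wrist_force: [1.5, -1.0, -0.5]
opening: 0.0879
```

```bash
cat > look.py <<'E'
from ov import *
import math,sys
n=sys.argv[1];m=(.4765,-.239)
for i in range(3): s=snap('scene','s'+n);t=snap('top','t'+n)
st=ctrl.sense();p=np.array(st['ee_pos']);R=np.array(st['tool_rot']);print(st['time_s'],p,np.degrees(np.arctan2(R[1,0],R[0,0])),R[:,1],st['q'],st['wrist_force'],st['opening'])
tip=p+R[:,1]*.182;x=R[:,0];yaw=math.atan2(x[1],x[0])
it=[((0,255,255),box(tip[0],tip[1],yaw,.115,.02,tip[2],tip[2]+.03),'box'),((255,255,0),box(tip[0],tip[1],yaw,st['opening'],.02,tip[2],tip[2]+.03),'box'),((0,255,0),box(*m,np.radians(10.5),.024,.012,.134,.172),'box'),((0,0,255),circ(*m,.0195,.134),'c')]
A=crop(t,it,316,165,80,90,5);B=crop(s,it,165,70,80,110,5)
o=np.zeros((550,800,3),np.uint8);o[:A.shape[0],:A.shape[1]]=A;o[:B.shape[0],400:400+B.shape[1]]=B;cv2.imwrite(f'pics/c{n}.png',o)
E
python3 look.py 5
```

```text
1.4 [ 0.47666406 -0.23893928  0.40863839] -79.53563716324906 [-2.31488626e-04 -2.35853403e-04 -9.99999945e-01] [-4.86910409e-01  2.83979388e-01  1.82917910e+00 -3.69808720e-04
  1.02852842e+00  9.01439223e-01] [-0.50753381 -0.68633749 -0.22425293] 0.08802289345996774
```

View pics/c5.png

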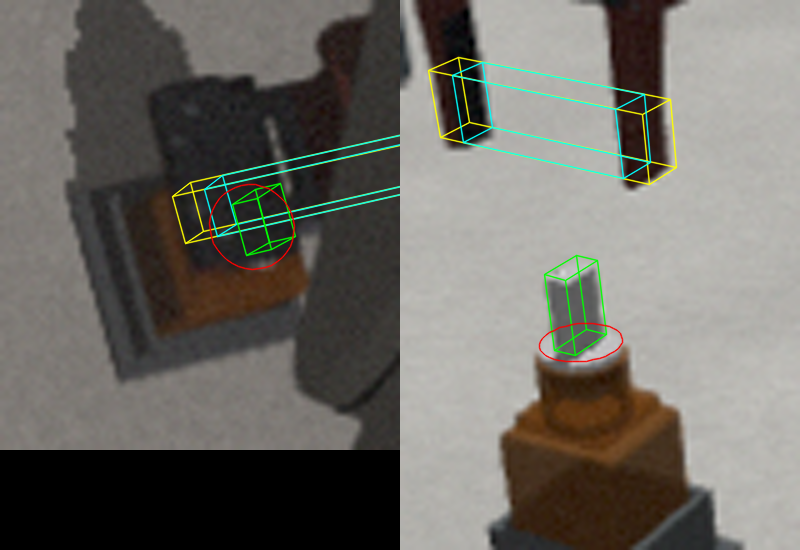

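The scene overlay sits about 8 crop px high for both the fingers and the tab, so this is a camera bias and they agree with each other to about 1.5 mm. I'll descend and pre-close.

>>> carry_out --increments '[{"x": 0, "y": 0, "z": -25, "ax": 0, "ay": 0, "az": 0, "claw": -0.4}, {"x": 0, "y": 0, "z": -50, "ax": 0, "ay": 0, "az": 0, "claw": 0.1}, {"x": 0, "y": 0, "z": -75, "ax": 0, "ay": 0, "az": 0, "claw": 0.1}, {"x": 0, "y": 0, "z": -88, "ax": 0, "ay": 0, "az": 0, "claw": 0.1}, {"x": 0, "y": 0, "z": -88, "ax": 0, "ay": 0, "az": 0, "claw": 0.4}, {"x": 0, "y": 0, "z": -88, "ax": 0, "ay": 0, "az": 0, "claw": 0.65}, {"x": 0, "y": 0, "z": -88, "ax": 0, "ay": 0, "az": 0, "claw": 0.65}, {"x": 0, "y": 0, "z": -88, "ax": 0, "ay": 0, "az": 0, "claw": 0.65}]'

```text
time_s: 2.2
ee_pos: [0.4774, -0.2385, 0.3218]
tool_rot: [[0.182, 0.002, 0.983], [-0.983, -0.001, 0.182], [0.001, -1.0, 0.002]]
wrist_force: [1.0, 0.5, -0.2]
opening: 0.0272
```

```bash
python3 - <<'E'
from ov import *
for i in range(2): s=snap('scene','s6')
st=ctrl.sense();print(st['time_s'],st['ee_pos'],st['wrist_force'],st['wrist_torque'],st['opening'])
im=s['pixels'][90:165,160:250,::-1];cv2.imwrite('pics/c6.png',cv2.resize(im,None,fx=7,fy=7,interpolation=cv2.INTER_CUBIC))
E
```

```text
2.3 [ 0.47727008 -0.23831673  0.32149642] [-0.32324175  0.29511359  1.10305034] [ 0.00891003  0.00847187 -0.00380699] 0.019121904733840085
```

View pics/c6.png

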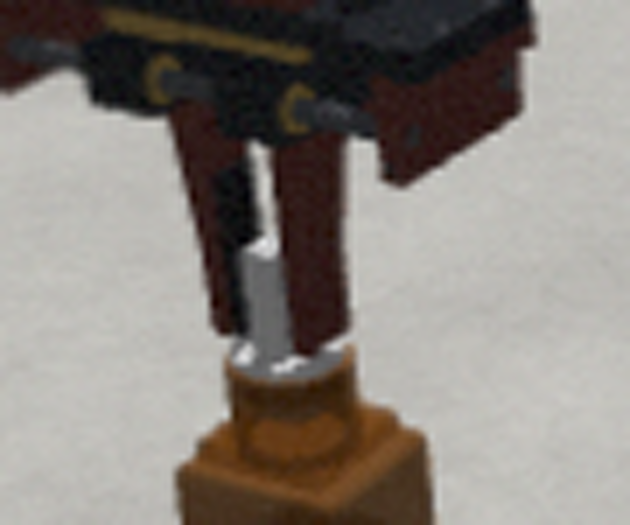

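The fingers straddle the tab at (265,300), just above the collar. I'll close them.

>>> carry_out --increments '[{"x": 0, "y": 0, "z": 0, "ax": 0, "ay": 0, "az": 0, "claw": 0.75}, {"x": 0, "y": 0, "z": 0, "ax": 0, "ay": 0, "az": 0, "claw": 1}, {"x": 0, "y": 0, "z": 0, "ax": 0, "ay": 0, "az": 0, "claw": 1}, {"x": 0, "y": 0, "z": 0, "ax": 0, "ay": 0, "az": 0, "claw": 1}, {"x": 0, "y": 0, "z": 0, "ax": 0, "ay": 0, "az": 0, "claw": 1}]'

```text
time_s: 2.8
ee_pos: [0.4774, -0.2387, 0.3213]
tool_rot: [[0.182, 0.001, 0.983], [-0.983, -0.001, 0.182], [0.002, -1.0, 0.001]]
wrist_force: [-0.9, -5.2, 5.4]
opening: 0.0118
```

```bash
cat > st.py <<'E'
from station import ctrl;import numpy as np
st=ctrl.sense();R=np.array(st['tool_rot']);print(st['time_s'],np.round(st['ee_pos'],4),np.round(st['wrist_force'],1),np.round(st['wrist_torque'],3),round(st['opening'],4),np.degrees(np.arctan2(R[1,0],R[0,0])))
E
python3 st.py
```

```text
2.8 [ 0.4774 -0.2387  0.3213] [-0.9 -5.2  5.4] [-0.926  0.215  0.056] 0.0118 -79.51721740270828
```

Gripped at 11.8 mm, with a 5 N side load in -y. I'll ease 1 mm in -y while starting the first twist.

>>> carry_out --increments '[{"x": 0, "y": -0.5, "z": 0, "ax": 0, "ay": 0, "az": 0.05, "claw": 1}, {"x": 0, "y": -1, "z": 0, "ax": 0, "ay": 0, "az": 0.12, "claw": 1}, {"x": 0, "y": -1, "z": 0.3, "ax": 0, "ay": 0, "az": 0.19, "claw": 1}, {"x": 0, "y": -1, "z": 0.6, "ax": 0, "ay": 0, "az": 0.26, "claw": 1}, {"x": 0, "y": -1, "z": 1, "ax": 0, "ay": 0, "az": 0.33, "claw": 1}, {"x": 0, "y": -1, "z": 1.4, "ax": 0, "ay": 0, "az": 0.4, "claw": 1}, {"x": 0, "y": -1, "z": 1.7, "ax": 0, "ay": 0, "az": 0.47, "claw": 1}, {"x": 0, "y": -1, "z": 2, "ax": 0, "ay": 0, "az": 0.53, "claw": 1}]'

```text
time_s: 3.6
ee_pos: [0.4768, -0.2385, 0.3218]
tool_rot: [[0.655, -0.001, 0.755], [-0.755, 0.002, 0.655], [-0.002, -1.0, 0.0]]
wrist_force: [1.9, 0.4, -3.8]
opening: 0.0118
```

```bash
python3 st.py
```

```text
3.6 [ 0.4768 -0.2385  0.3218] [ 1.9  0.4 -3.8] [ 0.078 -0.316 -0.176] 0.0118 -49.04960048126156
```

>>> carry_out --increments '[{"x": 0, "y": 0, "z": 0.2, "ax": 0, "ay": 0, "az": -0.07, "claw": 1}, {"x": 0, "y": 0, "z": 0.5, "ax": 0, "ay": 0, "az": -0.14, "claw": 1}, {"x": 0, "y": 0, "z": 0.8, "ax": 0, "ay": 0, "az": -0.21, "claw": 1}, {"x": 0, "y": 0, "z": 1, "ax": 0, "ay": 0, "az": -0.28, "claw": 1}, {"x": 0, "y": 0, "z": 1.3, "ax": 0, "ay": 0, "az": -0.35, "claw": 1}, {"x": 0, "y": 0, "z": 1.5, "ax": 0, "ay": 0, "az": -0.42, "claw": 1}, {"x": 0, "y": 0, "z": 1.8, "ax": 0, "ay": 0, "az": -0.49, "claw": 1}, {"x": 0, "y": 0, "z": 2, "ax": 0, "ay": 0, "az": -0.55, "claw": 1}]'

```text
time_s: 4.4
ee_pos: [0.4769, -0.2389, 0.3238]
tool_rot: [[0.16, -0.001, 0.987], [-0.987, 0.001, 0.16], [-0.001, -1.0, -0.001]]
wrist_force: [1.3, -3.0, -4.2]
opening: 0.0121
```

```bash
python3 st.py
```

```text
4.4 [ 0.4769 -0.2389  0.3238] [ 1.3 -3.  -4.2] [-0.467 -0.276  0.154] 0.0121 -80.81377721080497
```

>>> carry_out --increments '[{"x": 0, "y": 0, "z": 0.2, "ax": 0, "ay": 0, "az": -0.07, "claw": 1}, {"x": 0, "y": 0, "z": 0.5, "ax": 0, "ay": 0, "az": -0.14, "claw": 1}, {"x": 0, "y": 0, "z": 0.8, "ax": 0, "ay": 0, "az": -0.21, "claw": 1}, {"x": 0, "y": 0, "z": 1, "ax": 0, "ay": 0, "az": -0.28, "claw": 1}, {"x": 0, "y": 0, "z": 1.3, "ax": 0, "ay": 0, "az": -0.35, "claw": 1}, {"x": 0, "y": 0, "z": 1.5, "ax": 0, "ay": 0, "az": -0.42, "claw": 1}, {"x": 0, "y": 0, "z": 1.8, "ax": 0, "ay": 0, "az": -0.49, "claw": 1}, {"x": 0, "y": 0, "z": 2, "ax": 0, "ay": 0, "az": -0.53, "claw": 1}]'

```text
time_s: 5.2
ee_pos: [0.4768, -0.2391, 0.3258]
tool_rot: [[-0.361, -0.001, 0.933], [-0.933, 0.0, -0.361], [0.0, -1.0, -0.001]]
wrist_force: [0.3, -3.2, -4.5]
opening: 0.0115
```

```bash
python3 st.py
```

```text
5.2 [ 0.4768 -0.2391  0.3258] [ 0.3 -3.2 -4.5] [-0.753 -0.122  0.168] 0.0115 -111.15828057241498
```

The force is steady at about 4 N up, below the bottle's 6 N weight. I'll continue with two more sweeps.

>>> carry_out --increments '[{"x": 0, "y": 0, "z": 0.2, "ax": 0, "ay": 0, "az": 0.07, "claw": 1}, {"x": 0, "y": 0, "z": 0.5, "ax": 0, "ay": 0, "az": 0.14, "claw": 1}, {"x": 0, "y": 0, "z": 0.8, "ax": 0, "ay": 0, "az": 0.21, "claw": 1}, {"x": 0, "y": 0, "z": 1, "ax": 0, "ay": 0, "az": 0.28, "claw": 1}, {"x": 0, "y": 0, "z": 1.3, "ax": 0, "ay": 0, "az": 0.35, "claw": 1}, {"x": 0, "y": 0, "z": 1.5, "ax": 0, "ay": 0, "az": 0.42, "claw": 1}, {"x": 0, "y": 0, "z": 1.8, "ax": 0, "ay": 0, "az": 0.49, "claw": 1}, {"x": 0, "y": 0, "z": 2, "ax": 0, "ay": 0, "az": 0.55, "claw": 1}]'

```text
time_s: 6.0
ee_pos: [0.477, -0.2388, 0.3279]
tool_rot: [[0.184, -0.0, 0.983], [-0.983, 0.001, 0.184], [-0.001, -1.0, -0.0]]
wrist_force: [1.6, -0.7, -2.3]
opening: 0.0118
```

>>> carry_out --increments '[{"x": 0, "y": 0, "z": 0.2, "ax": 0, "ay": 0, "az": 0.07, "claw": 1}, {"x": 0, "y": 0, "z": 0.5, "ax": 0, "ay": 0, "az": 0.14, "claw": 1}, {"x": 0, "y": 0, "z": 0.8, "ax": 0, "ay": 0, "az": 0.21, "claw": 1}, {"x": 0, "y": 0, "z": 1, "ax": 0, "ay": 0, "az": 0.28, "claw": 1}, {"x": 0, "y": 0, "z": 1.3, "ax": 0, "ay": 0, "az": 0.35, "claw": 1}, {"x": 0, "y": 0, "z": 1.5, "ax": 0, "ay": 0, "az": 0.42, "claw": 1}, {"x": 0, "y": 0, "z": 1.8, "ax": 0, "ay": 0, "az": 0.49, "claw": 1}, {"x": 0, "y": 0, "z": 2, "ax": 0, "ay": 0, "az": 0.53, "claw": 1}]'

```text
time_s: 6.8
ee_pos: [0.4769, -0.2387, 0.3303]
tool_rot: [[0.656, -0.001, 0.755], [-0.755, 0.001, 0.656], [-0.002, -1.0, 0.0]]
wrist_force: [-0.4, -0.6, -0.3]
opening: 0.0119
```

```bash
python3 st.py
```

```text
6.8 [ 0.4769 -0.2387  0.3303] [-0.4 -0.6 -0.3] [-0.053  0.034  0.022] 0.0119 -49.02583987000974
```

>>> carry_out --increments '[{"x": 0, "y": 0, "z": 0.2, "ax": 0, "ay": 0, "az": -0.07, "claw": 1}, {"x": 0, "y": 0, "z": 0.5, "ax": 0, "ay": 0, "az": -0.14, "claw": 1}, {"x": 0, "y": 0, "z": 0.8, "ax": 0, "ay": 0, "az": -0.21, "claw": 1}, {"x": 0, "y": 0, "z": 1, "ax": 0, "ay": 0, "az": -0.28, "claw": 1}, {"x": 0, "y": 0, "z": 1.3, "ax": 0, "ay": 0, "az": -0.35, "claw": 1}, {"x": 0, "y": 0, "z": 1.5, "ax": 0, "ay": 0, "az": -0.42, "claw": 1}, {"x": 0, "y": 0, "z": 1.8, "ax": 0, "ay": 0, "az": -0.49, "claw": 1}, {"x": 0, "y": 0, "z": 2, "ax": 0, "ay": 0, "az": -0.55, "claw": 1}]'

```text
time_s: 7.6
ee_pos: [0.4771, -0.239, 0.3323]
tool_rot: [[0.159, -0.0, 0.987], [-0.987, 0.001, 0.159], [-0.001, -1.0, -0.0]]
wrist_force: [1.5, -2.1, -0.6]
opening: 0.0118
```

```bash
python3 st.py
```

```text
7.6 [ 0.4771 -0.239   0.3323] [ 1.5 -2.1 -0.6] [-0.455 -0.183  0.038] 0.0118 -80.83248905275691
```

The grip torque has vanished, so the stopper is loose. I'll lift it out.

>>> carry_out --increments '[{"x": 0, "y": 0, "z": 2, "ax": 0, "ay": 0, "az": 0, "claw": 1}, {"x": 0, "y": 0, "z": 4, "ax": 0, "ay": 0, "az": 0, "claw": 1}, {"x": 0, "y": 0, "z": 7, "ax": 0, "ay": 0, "az": 0, "claw": 1}, {"x": 0, "y": 0, "z": 11, "ax": 0, "ay": 0, "az": 0, "claw": 1}, {"x": 0, "y": 0, "z": 16, "ax": 0, "ay": 0, "az": 0, "claw": 1}, {"x": 0, "y": 0, "z": 24, "ax": 0, "ay": 0, "az": 0, "claw": 1}, {"x": 0, "y": 0, "z": 34, "ax": 0, "ay": 0, "az": 0, "claw": 1}, {"x": 0, "y": 0, "z": 46, "ax": 0, "ay": 0, "az": 0, "claw": 1}]'

```text
time_s: 8.4
ee_pos: [0.477, -0.2392, 0.3796]
tool_rot: [[0.162, -0.0, 0.987], [-0.987, 0.0, 0.162], [-0.0, -1.0, -0.0]]
wrist_force: [-0.5, -0.6, -0.9]
opening: 0.0119
```

```bash
python3 - <<'E'
from ov import *
for i in range(2): s=snap('scene','s7')
import st
im=s['pixels'][75:295,150:400,::-1];cv2.imwrite('pics/c7.png',cv2.resize(im,None,fx=2.7,fy=2.7,interpolation=cv2.INTER_CUBIC))
t=L('t0');s=L('s0')
# dish centre: fit ellipse in top by overlay residual -> use rim pts at z=.014
T=lambda a,b,k,x,y:((a+.5)/k-.5+x,(b+.5)/k-.5+y)
from scipy.optimize import least_squares
P=np.array([at_z(t,*T(a,b,6,222,165),.014)[:2] for a,b in((52,185),(318,180),(250,50),(290,90),(70,110),(75,265),(130,60),(285,265),(120,310))])
f=least_squares(lambda q:np.linalg.norm(P-q[:2],axis=1)-q[2],[.545,.017,.06]);print(f.x,f.fun.round(4))
print('round bottle', at_z(t,182,216,.13))
E
```

```text
8.5 [ 0.4776 -0.2395  0.3809] [-0.5 -0.5  0.3] [0.03  0.009 0.006] 0.0118 -80.66716174682489
[0.54561841 0.01719003 0.05921951] [-0.0022 -0.0022  0.0043  0.0007 -0.0012  0.0007 -0.0016 -0.0025  0.0039]
round bottle [0.477274   0.17898236 0.13      ]
```

View pics/c7.png

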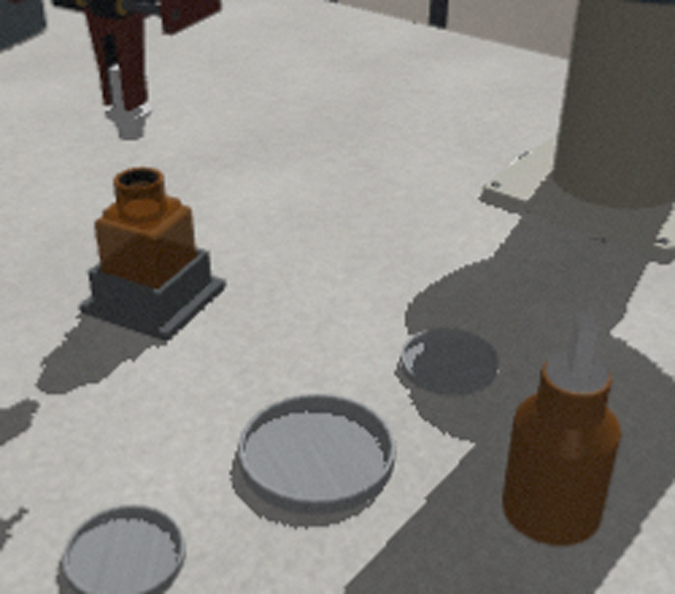

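The stopper is out and hangs upright at (128,110). The bottle is down in its stand and the big dish is clear at (317,452). I'll carry the stopper across, turning the jaws along x to keep the gripper's body away from the round bottle.

>>> carry_out --increments '[{"x": 5, "y": 18, "z": 0, "ax": 0, "ay": 0, "az": 0.08, "claw": 1}, {"x": 12, "y": 44, "z": 0, "ax": 0, "ay": 0, "az": 0.2, "claw": 1}, {"x": 20, "y": 72, "z": 0, "ax": 0, "ay": 0, "az": 0.32, "claw": 1}, {"x": 28, "y": 102, "z": 0, "ax": 0, "ay": 0, "az": 0.44, "claw": 1}, {"x": 36, "y": 132, "z": 0, "ax": 0, "ay": 0, "az": 0.56, "claw": 1}, {"x": 44, "y": 160, "z": 0, "ax": 0, "ay": 0, "az": 0.68, "claw": 1}, {"x": 50, "y": 186, "z": 0, "ax": 0, "ay": 0, "az": 0.8, "claw": 1}, {"x": 56, "y": 208, "z": 0, "ax": 0, "ay": 0, "az": 0.92, "claw": 1}]'

```text
time_s: 9.3
ee_pos: [0.5331, -0.0298, 0.3787]
tool_rot: [[0.886, -0.0, 0.464], [-0.464, 0.0, 0.886], [-0.0, -1.0, 0.0]]
wrist_force: [-0.0, 0.1, -1.0]
opening: 0.0118
```

>>> carry_out --increments '[{"x": 5, "y": 19, "z": -5, "ax": 0, "ay": 0, "az": 0.12, "claw": 1}, {"x": 9, "y": 34, "z": -20, "ax": 0, "ay": 0, "az": 0.24, "claw": 1}, {"x": 12, "y": 44, "z": -40, "ax": 0, "ay": 0, "az": 0.36, "claw": 1}, {"x": 13, "y": 49, "z": -65, "ax": 0, "ay": 0, "az": 0.46, "claw": 1}, {"x": 13, "y": 49, "z": -90, "ax": 0, "ay": 0, "az": 0.49, "claw": 1}, {"x": 13, "y": 49, "z": -110, "ax": 0, "ay": 0, "az": 0.49, "claw": 1}, {"x": 13, "y": 49, "z": -120, "ax": 0, "ay": 0, "az": 0.49, "claw": 1}, {"x": 13, "y": 49, "z": -120, "ax": 0, "ay": 0, "az": 0.49, "claw": 1}]'

```text
time_s: 10.1
ee_pos: [0.5456, 0.0177, 0.2575]
tool_rot: [[1.0, -0.003, -0.002], [0.002, -0.0, 1.0], [-0.003, -1.0, -0.0]]
wrist_force: [-0.7, -0.8, -0.4]
opening: 0.0119
```

```bash
python3 - <<'E'
from ov import *
for i in range(2): s=snap('scene','s8')
import st
im=s['pixels'][120:295,190:400,::-1];cv2.imwrite('pics/c8.png',cv2.resize(im,None,fx=3.2,fy=3.2,interpolation=cv2.INTER_CUBIC))
E
```

```text
10.2 [0.5464 0.0177 0.2592] [-0.2  0.5 -0.5] [-0.06  -0.069  0.043] 0.0119 0.10136088728468028
```

View pics/c8.png

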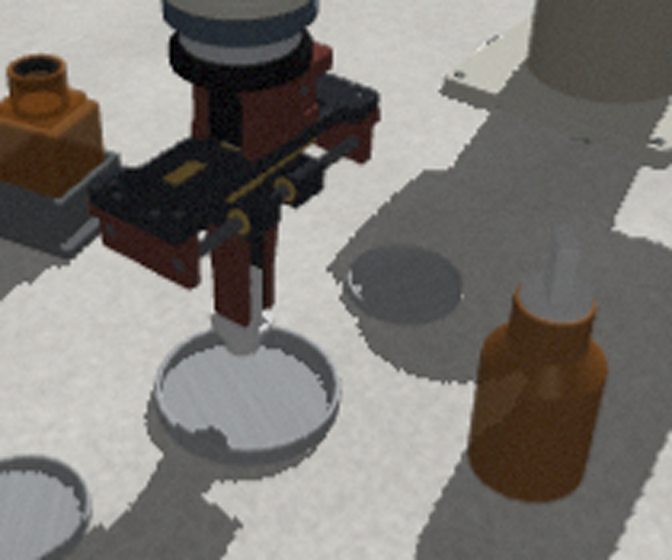

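It hangs over the dish, clear of the round bottle. I'll lower it gently.

>>> carry_out --increments '[{"x": 0, "y": 0, "z": -12, "ax": 0, "ay": 0, "az": 0, "claw": 1}, {"x": 0, "y": 0, "z": -24, "ax": 0, "ay": 0, "az": 0, "claw": 1}, {"x": 0, "y": 0, "z": -34, "ax": 0, "ay": 0, "az": 0, "claw": 1}, {"x": 0, "y": 0, "z": -38, "ax": 0, "ay": 0, "az": 0, "claw": 1}, {"x": 0, "y": 0, "z": -40, "ax": 0, "ay": 0, "az": 0, "claw": 1}, {"x": 0, "y": 0, "z": -41, "ax": 0, "ay": 0, "az": 0, "claw": 1}, {"x": 0, "y": 0, "z": -42, "ax": 0, "ay": 0, "az": 0, "claw": 1}, {"x": 0, "y": 0, "z": -42, "ax": 0, "ay": 0, "az": 0, "claw": 1}]'

```text
time_s: 11.0
ee_pos: [0.5462, 0.0178, 0.2168]
tool_rot: [[1.0, 0.0, -0.002], [0.002, -0.0, 1.0], [0.0, -1.0, -0.0]]
wrist_force: [0.3, -0.2, -0.0]
opening: 0.0121
```

>>> carry_out --increments '[{"x": 0, "y": 0, "z": -0.7, "ax": 0, "ay": 0, "az": 0, "claw": 1}, {"x": 0, "y": 0, "z": -0.7, "ax": 0, "ay": 0, "az": 0, "claw": 1}]'

```text
time_s: 11.2
ee_pos: [0.5461, 0.0178, 0.2161]
tool_rot: [[1.0, 0.0, -0.002], [0.002, 0.0, 1.0], [0.0, -1.0, 0.0]]
wrist_force: [-0.4, -0.6, -0.4]
opening: 0.0118
```

>>> carry_out --increments '[{"x": 0, "y": 0, "z": -0.7, "ax": 0, "ay": 0, "az": 0, "claw": 1}, {"x": 0, "y": 0, "z": -0.7, "ax": 0, "ay": 0, "az": 0, "claw": 1}]'

```text
time_s: 11.4
ee_pos: [0.5461, 0.0178, 0.2153]
tool_rot: [[1.0, 0.0, -0.002], [0.002, 0.0, 1.0], [0.0, -1.0, 0.0]]
wrist_force: [0.3, 0.3, -0.2]
opening: 0.0117
```

>>> carry_out --increments '[{"x": 0, "y": 0, "z": -0.7, "ax": 0, "ay": 0, "az": 0, "claw": 1}, {"x": 0, "y": 0, "z": -0.7, "ax": 0, "ay": 0, "az": 0, "claw": 1}]'

```text
time_s: 11.6
ee_pos: [0.5461, 0.0178, 0.2153]
tool_rot: [[1.0, 0.0, -0.002], [0.002, -0.0, 1.0], [0.0, -1.0, -0.0]]
wrist_force: [-2.5, -0.1, 8.4]
opening: 0.0117
```

>>> carry_out --increments '[{"x": 0, "y": 0, "z": -0.7, "ax": 0, "ay": 0, "az": 0, "claw": 1}, {"x": 0, "y": 0, "z": -0.7, "ax": 0, "ay": 0, "az": 0, "claw": 1}]'

```text
time_s: 11.8
ee_pos: [0.5461, 0.0178, 0.2152]
tool_rot: [[1.0, 0.0, -0.002], [0.002, -0.0, 1.0], [0.0, -1.0, -0.0]]
wrist_force: [-4.7, 0.6, 15.7]
opening: 0.0117
```

>>> carry_out --increments '[{"x": 0, "y": 0, "z": -0.7, "ax": 0, "ay": 0, "az": 0, "claw": 1}, {"x": 0, "y": 0, "z": -0.7, "ax": 0, "ay": 0, "az": 0, "claw": 1}]'

```text
time_s: 12.0
ee_pos: [0.5462, 0.0178, 0.2152]
tool_rot: [[1.0, 0.0, -0.002], [0.002, -0.0, 1.0], [0.0, -1.0, -0.0]]
wrist_force: [-6.9, -0.4, 23.5]
opening: 0.012
```

It touched down at TCP z = 0.2153, as predicted. I'll take off the extra push and then open.

>>> carry_out --increments '[{"x": 0, "y": 0, "z": 1, "ax": 0, "ay": 0, "az": 0, "claw": 1}, {"x": 0, "y": 0, "z": 1.9, "ax": 0, "ay": 0, "az": 0, "claw": 1}, {"x": 0, "y": 0, "z": 1.9, "ax": 0, "ay": 0, "az": 0, "claw": 1}]'

```text
time_s: 12.3
ee_pos: [0.5462, 0.0178, 0.2153]
tool_rot: [[1.0, 0.0, -0.002], [0.002, 0.0, 1.0], [0.0, -1.0, 0.0]]
wrist_force: [-1.3, 0.1, 6.4]
opening: 0.0121
```

>>> carry_out --increments '[{"x": 0, "y": 0, "z": 0, "ax": 0, "ay": 0, "az": 0, "claw": 0.7}, {"x": 0, "y": 0, "z": 0, "ax": 0, "ay": 0, "az": 0, "claw": 0.6}, {"x": 0, "y": 0, "z": 0, "ax": 0, "ay": 0, "az": 0, "claw": 0.45}, {"x": 0, "y": 0, "z": 0, "ax": 0, "ay": 0, "az": 0, "claw": 0.3}, {"x": 0, "y": 0, "z": 0, "ax": 0, "ay": 0, "az": 0, "claw": 0.2}, {"x": 0, "y": 0, "z": 0, "ax": 0, "ay": 0, "az": 0, "claw": 0.2}]'

```text
time_s: 12.9
ee_pos: [0.546, 0.0178, 0.215]
tool_rot: [[1.0, -0.0, -0.002], [0.002, 0.0, 1.0], [-0.0, -1.0, 0.0]]
wrist_force: [0.8, 0.7, -0.4]
opening: 0.0351
```

>>> carry_out --increments '[{"x": 0, "y": 0, "z": 5, "ax": 0, "ay": 0, "az": 0, "claw": 0.2}, {"x": 0, "y": 0, "z": 15, "ax": 0, "ay": 0, "az": 0, "claw": 0.2}, {"x": 0, "y": 0, "z": 35, "ax": 0, "ay": 0, "az": 0, "claw": 0.2}, {"x": 0, "y": 0, "z": 65, "ax": 0, "ay": 0, "az": 0, "claw": 0.2}, {"x": 0, "y": 0, "z": 105, "ax": 0, "ay": 0, "az": 0, "claw": 0.2}, {"x": 0, "y": 0, "z": 145, "ax": 0, "ay": 0, "az": 0, "claw": 0.2}, {"x": 0, "y": 0, "z": 160, "ax": 0, "ay": 0, "az": 0, "claw": 0.2}, {"x": 0, "y": 0, "z": 160, "ax": 0, "ay": 0, "az": 0, "claw": 0.2}]'

```text
time_s: 13.7
ee_pos: [0.5467, 0.0178, 0.3786]
tool_rot: [[1.0, 0.006, -0.002], [0.002, 0.0, 1.0], [0.006, -1.0, 0.0]]
wrist_force: [-0.4, 0.3, -0.6]
opening: 0.0349
```

```bash
python3 - <<'E'
from ov import *
for i in range(2): s=snap('scene','s9');
import st
im=s['pixels'][110:290,170:400,::-1];cv2.imwrite('pics/c9.png',cv2.resize(im,None,fx=3,fy=3,interpolation=cv2.INTER_CUBIC))
E
```

```text
13.8 [0.5457 0.0178 0.3753] [0.  0.5 0.5] [ 0.019 -0.075  0.015] 0.0349 0.11664033206190028
```

View pics/c9.png

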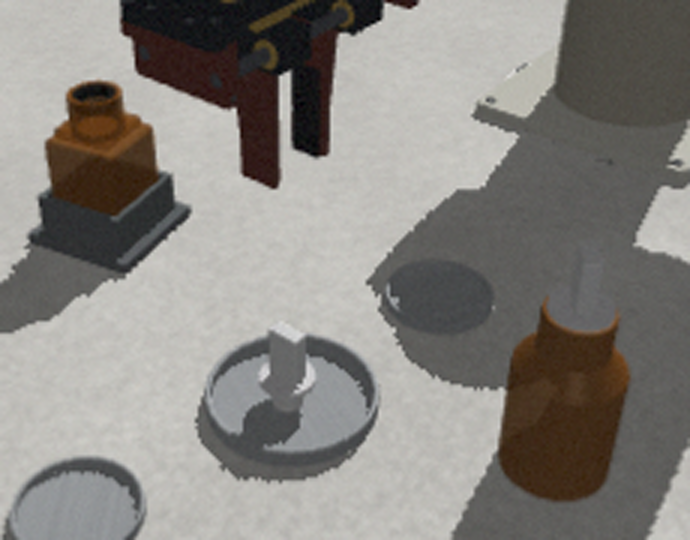

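The stopper stands upright in the dish. Its foot is at about (287,405) and the dish's centre at (291,398). The bottle is seated, the round bottle hasn't moved, and the gripper is clear.

```bash
python3 -c "
from station import order
print(order.sign_off())"
```

```text
the job is handed in; nothing more can be done
None
```

The stopper is out of the square bottle and stands upright near the middle of the steel dish. I handed the job in at about 14 s of the 48 s allowed; no verdict is reported.

- **Twisting:** I gripped the tab and twisted it +30°, -30°, +30°, then back to about 0°, easing up about 2 mm per 30°. The upward pull stayed at about 4.5 N or less at each reading, below the bottle's 6 N weight. The twist resistance was gone by the end of the third sweep.
- **Placing:** The stopper touched down on the dish floor at the height predicted from the grasp. I pressed slightly too far, reading 23.5 N, well under the 120 N wrist limit. I eased that to about 6 N before opening.
- **Last picture:** The stopper is upright, a few mm from the dish's centre. The square bottle is down in its stand, the round bottle shows no shift, and the gripper is about 160 mm clear.
- **Refused move:** My first move was refused for missing keys in its rows, so nothing moved.
- **Cameras disagreed:** The two cameras differed by several mm on positions. I took the top view, because the gripper's known position showed the scene camera was reading off. The final centring is judged by eye from that scene camera, not measured.

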